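Put the brass finisher's kit back in its caddy

TASK

Put the finishing kit away in its wooden caddy on the engraver's bench, each piece down in the well shaped for it: the doming block in the square well, the jar of polishing paste in the wide round well, the round bottle of lacquer in the small round well and the bar of polishing compound in the long well, all upright and lowered in gently, not dropped. The V-block and the square bottle look much the same but belong to another job: leave them standing where they are on the mat.

Things in the scene. Friction and masses are not known exactly. Their poses are not given: they have to be found in the camera images.
- doming_block: Doming block, to put away: bright steel cube, 45 mm each way, with one big round hollow (34 mm wide) in its top and small round marks on its sides, 0.6 kg. Origin: centre of its underside; x, y along its sides, z up. Any quarter turn will do. Stands upright on the round cork mat (340 mm across, 3 mm thick).
- paste_jar: Jar of polishing paste, to put away: squat round closed jar, 54 mm in diameter, 46 mm high, amber with a paper band and a black ridged screw lid of the same diameter with a grey disc on top, 0.15 kg. Origin: centre of its underside; z up. Stands upright on the round cork mat (340 mm across, 3 mm thick). (The open empty tin of the same size there is not part of the job.)
- round_bottle: Bottle of lacquer, to put away: amber round bottle, body 36 mm in diameter up to 55 mm, then a shoulder and a black cap 23 mm in diameter from 64 to 82 mm high, paper band, 0.11 kg. Origin: centre of its underside; z up. Stands upright on the round cork mat (340 mm across, 3 mm thick).
- polish_bar: Part-used bar of polishing compound, to put away: brick-red block 80 x 40 x 40 mm (x, y, z), a card sleeve over part of its length, 0.24 kg. Origin: centre of its underside; x along its length, z up. Either end may lie either way. Stands upright on the round cork mat (340 mm across, 3 mm thick).
- v_block: V-block, to be left alone: steel cube of the doming block's size (45 mm), with a V groove right across its top along x and no round hollow. Origin: centre of its underside; z up. Stands upright on the round cork mat (340 mm across, 3 mm thick).
- square_bottle: Square bottle, to be left alone: amber, as high (82 mm) and with the same black cap as the lacquer, but its body is square, 36 x 36 mm up to 55 mm. Origin: centre of its underside; z up. Stands upright on the round cork mat (340 mm across, 3 mm thick).
- square_well: For the doming block. Grey plastic block 110 x 86 x 18 mm (x, y, z) with a square hole 62 x 62 mm, 14 mm deep; one of four that fill the low wooden caddy (240 x 192 mm) two by two, centres 112 mm apart in x, 88 mm in y, all fixed. Origin: centre of its underside, 6 mm above the table, z up; hole's floor 4 mm, top face and caddy rim 18 mm above the origin.
- wide_round_well: For the jar: round hole 72 mm in diameter, 14 mm deep, at its centre. Same grey plastic block, origin and heights as square_well, fixed in another quarter of the caddy (any well may sit in any quarter).
- small_round_well: For the round bottle: round hole 52 mm in diameter, 14 mm deep, at its centre. Same grey plastic block, origin and heights as square_well, fixed in another quarter of the caddy (any well may sit in any quarter).
- long_well: For the bar: oblong hole 98 mm along x, 58 mm along y, 14 mm deep, at its centre. Same grey plastic block, origin and heights as square_well, fixed in another quarter of the caddy (any well may sit in any quarter).

How it is judged:
At the end, for the whole second after the job is handed in: Doming block, jar, round bottle and bar each stand on the floor of their own well (centre within 14 mm of the well's, underside no more than 4 mm above the well's floor, upright within 0.1 rad) and at rest; the V-block and the square bottle are still upright and within 25 mm of where they started (horizontal distance between doming_block and square_well below 0.014 m and z of doming_block in the frame of square_well below 0.008 m and angle between each of doming_block, paste_jar, round_bottle, polish_bar, v_block, square_bottle's own z axis and vertical below 0.1 rad and linear speed of each of doming_block, paste_jar, round_bottle, polish_bar below 0.02 m/s and angular speed of each of doming_block, paste_jar, round_bottle, polish_bar below 0.2 rad/s and horizontal distance between paste_jar and wide_round_well below 0.014 m and z of paste_jar in the frame of wide_round_well below 0.008 m and horizontal distance between round_bottle and small_round_well below 0.014 m and z of round_bottle in the frame of small_round_well below 0.008 m and horizontal distance between polish_bar and long_well below 0.014 m and z of polish_bar in the frame of long_well below 0.008 m and distance of each of v_block, square_bottle from where it was at the start of the episode below 0.025 m); the robot touches nothing.
It fails at once if the V-block is moved by more than 25 mm (distance of v_block from where it was at the start of the episode above 0.025 m).
It fails at once if the square bottle is moved by more than 25 mm (distance of square_bottle from where it was at the start of the episode above 0.025 m).
It fails at once if a piece of the kit is dropped into its well (falling at over 0.45 m/s, as from more than 10 mm up) ((horizontal distance between doming_block and square_well below 0.03 m and z of doming_block in the frame of square_well below 0.03 m and linear speed of doming_block above 0.45 m/s) or (horizontal distance between paste_jar and wide_round_well below 0.03 m and z of paste_jar in the frame of wide_round_well below 0.03 m and linear speed of paste_jar above 0.45 m/s) or (horizontal distance between round_bottle and small_round_well below 0.03 m and z of round_bottle in the frame of small_round_well below 0.03 m and linear speed of round_bottle above 0.45 m/s) or (horizontal distance between polish_bar and long_well below 0.03 m and z of polish_bar in the frame of long_well below 0.03 m and linear speed of polish_bar above 0.45 m/s)).
It also fails if it takes over 109 s, if anything falls off the work surface, if the arm or the gripper's body presses on something with over 40 N, if the wrist force passes 120 N, or if a joint passes its speed limit or range.

ROBOT

A 7-joint arm with a two-finger parallel gripper is mounted at the origin on the work surface. World frame = base frame: x ahead of the robot, y to its left, z up, the work surface at z = 0. Lengths are in m, angles in rad, forces in N, time in s.
With the tool pointing down it reaches from about 0.425 to 0.975 m from the base axis. Payload 16.7 kg.
Tool frame: the origin (TCP) lies between the finger pads; the fingertips stand 25 mm ahead of it and the grasp point (between the pads) lies 6 mm ahead of it (manip.tips_ahead is the z of the fingertips in the tool frame, in m); z points along the fingers, y is the line along which they close (so a half turn about z gives the same grasp; the last joint's range is limited). The gripper opens to 85 mm and grips with 20 to 120 N. Pads are 22 mm wide; open, the fingers measure 114 mm over their backs; the gripper's body (76 mm by 85 mm) begins 54 mm behind the grasp point. The pads swing forward as they close: fully open they stand 13 mm farther back than shut.
Start: joints at [-1.419, 0.426, 0.074, 1.606, -0.034, 1.111, -0.067], TCP at [0.201, 0.644, 0.256] pointing down, gripper open.
Joint ranges: [-2.85, 2.85], [-0.5, 2.14], [-1.23, 1.37], [0.21, 2.46], [-1.02, 4.16], [0.16, 2.05], [-2.73, 2.73]. Speed limits (rad/s): [1.89, 1.89, 2.39, 2.39, 3.01, 3.01, 3.01].

INTERFACE

Orientations are given as a unit quaternion [w, x, y, z].
In Python, from bench import manip gives the robot as it stands.
- The arm moves only by the tool carry_out, never from a script. Its arguments are lists of equal length, an entry for each row: "xyz": the shift along the tool's x, y, z in units of 40 mm (1.0 is 40 mm), a list of three; "turn": the turn about the tool's z in degrees. A call has 1 to 5 rows; each row is the pose to reach, as a shift and turn from the pose commanded when the call began, along the tool's axes at that moment; what a row does not reach only later rows make up. A row lasts 1/12 s, in which the tool goes at most 41.7 mm and 7.16 degrees, less where a joint would pass 70% of its speed; a pose out of reach is approached as far as the arm can. A call with a gripper value outside its range is refused whole. "jaw" is the closure, from 0 (fully open) to 1 (shut), set as the call begins (left out, the last holds). The fingers move at their own pace and stop on an object; "force" is the grip in N (left out, the last holds). Time passes only in rows, so rows that repeat a pose let the fingers close. It gives the time, the measured TCP pose, the force, the opening and the grip force at its end, in the units of the state.
- manip.sense(): the state, without advancing time (a new reading comes with each control period).
- manip.grab_frame(name): name is "scene" or "top"; returns the picture (400x640x3 uint8, blue, green, red); there is no depth.
- manip.camera_info(name): a dict with "camera_matrix" (3x3 intrinsics, pixels), "pose" (4x4, takes a point from camera to world coordinates). Camera axes: x right, y down, z forward; pixel columns grow to the right and rows downward; lengths in m; the calibration is good to about 2 mm. A picture is of the moment at which its call begins. camera_info takes no time and is no camera call.
- manip.sign_off(): hands the job in; it is judged then, once.
The state is a dict: "t": time; "q": joint angles; "joint_vel": joint speeds; "effort": joint torques, N m; "eef_pos": TCP position; "eef_rot": TCP orientation; "contact_force": force on the tool from outside, world axes, zero at the start; "torque": the same for the moment, N m; "gripper_width": finger opening in m; "finger_force": force on a finger pad.
Only numpy, scipy, OpenCV 4.12 (cv2) and the standard library are available. Lean on these libraries where they do the work, as an engineer would, in place of code of your own. Each camera call takes 0.05 s, during which the arm holds its last target. There are 200 camera calls.

## Working session

There is one attempt and no reset: what is moved stays moved. The work goes in short steps, Python scripts to look and compute and a tool call to move; the robot and the scene stay as the last step left them, time stands still between calls to the robot, and variables do not carry over. Pictures are saved under pics/ and viewed, at most 14 in all, crops included, and the job is handed in when it is done.

Besides the shell and the picture viewer there is one more tool, called after "Emit:" in YAML: its name, and indented under it one key for each argument. carry_out: Moves the arm, as the interface text tells. Its arguments: {"type":"object","properties":{"xyz":{"type":"array","items":{"type":"array","items":{"type":"number"}}},"turn":{"type":"array","items":{"type":"number"}},"jaw":{"type":"number"},"force":{"type":"number"}},"required":["xyz","turn"]}

```bash
mkdir -p pics; ls; python3 - <<'E'
from bench import manip
import cv2
for n in("scene","top"):
    cv2.imwrite(f"pics/{n}0.png",manip.grab_frame(n)); c=manip.camera_info(n); print(n,c)
print(manip.sense(), manip.tips_ahead)
E
```

```text
pics
scene {'camera_matrix': array([[402.24899015,   0.        , 323.35677963],
       [  0.        , 402.24899015, 199.56023571],
       [  0.        ,   0.        ,   1.        ]]), 'pose': array([[ 0.21791635,  0.63584948, -0.74041063,  1.19378822],
       [ 0.97596423, -0.14002509,  0.16699339, -0.13086406],
       [ 0.00250659, -0.75900488, -0.65108011,  0.63699761],
       [ 0.        ,  0.        ,  0.        ,  1.        ]])}
top {'camera_matrix': array([[400.79019109,   0.        , 320.25227006],
       [  0.        , 400.79019109, 199.01582808],
       [  0.        ,   0.        ,   1.        ]]), 'pose': array([[ 0.00946292, -0.9826427 ,  0.18526679,  0.36156017],
       [-0.99986833, -0.01174078, -0.01120175,  0.00996922],
       [ 0.01318249, -0.18513639, -0.98262441,  0.92693777],
       [ 0.        ,  0.        ,  0.        ,  1.        ]])}
{'t': 0.1, 'q': array([-1.41850721,  0.42664439,  0.07387128,  1.60654006, -0.03412205,
        1.11076611, -0.06709805]), 'joint_vel': array([ 0.00162901, -0.00036764, -0.00078194, -0.00046058, -0.00047352,
       -0.00235146, -0.00040003]), 'effort': array([ 7.94883206e-03, -9.51539183e+01,  3.77078488e+00, -4.64404178e+01,
        1.94512244e-02,  6.60253208e-03, -4.85782925e-05]), 'eef_pos': array([0.20055931, 0.64417353, 0.25569916]), 'eef_rot': array([-5.12635865e-05,  1.50350263e-01,  9.88632640e-01, -5.46679382e-04]), 'contact_force': array([0.45452801, 0.56374724, 0.23963464]), 'torque': array([ 0.06587786, -0.0032924 ,  0.01738282]), 'finger_force': 0.0, 'gripper_width': 0.0855264810887649} 0.025
```

View pics/top0.png

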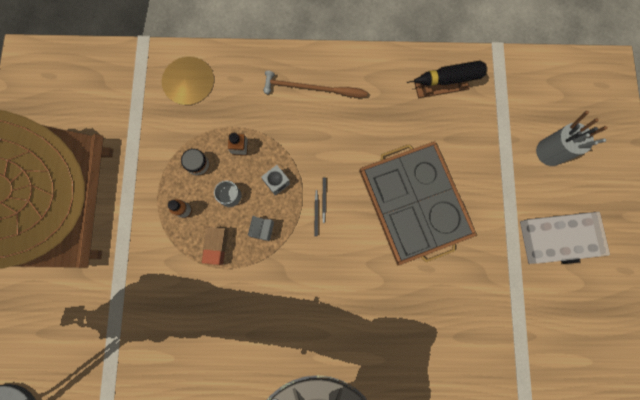

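View pics/scene0.png

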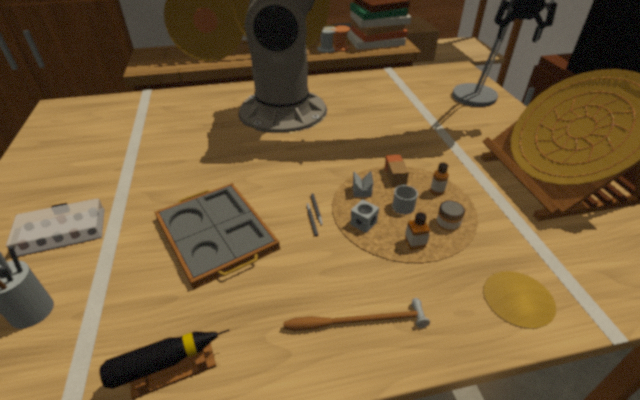

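The top view shows the mat at about (230,197) and the caddy at (418,203). I'll enlarge both, to see which bottle is round.

```bash
python3 - <<'E'
import cv2
import numpy as np
t=cv2.imread("pics/top0.png");s=cv2.imread("pics/scene0.png")
cv2.imwrite("pics/topc.png",cv2.resize(t[120:275,150:310],None,fx=5,fy=5,interpolation=cv2.INTER_CUBIC)[:600*2][:775,:800])
a=cv2.resize(t[120:270,150:310],None,fx=4,fy=4,interpolation=cv2.INTER_CUBIC)
cv2.imwrite("pics/topc.png",a)
cv2.imwrite("pics/scenec.png",cv2.resize(s[145:265,325:485],None,fx=5,fy=5,interpolation=cv2.INTER_CUBIC))
cv2.imwrite("pics/caddy.png",cv2.resize(t[135:275,350:490],None,fx=4,fy=4,interpolation=cv2.INTER_CUBIC))
E
```

```text
(no output)
```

View pics/topc.png

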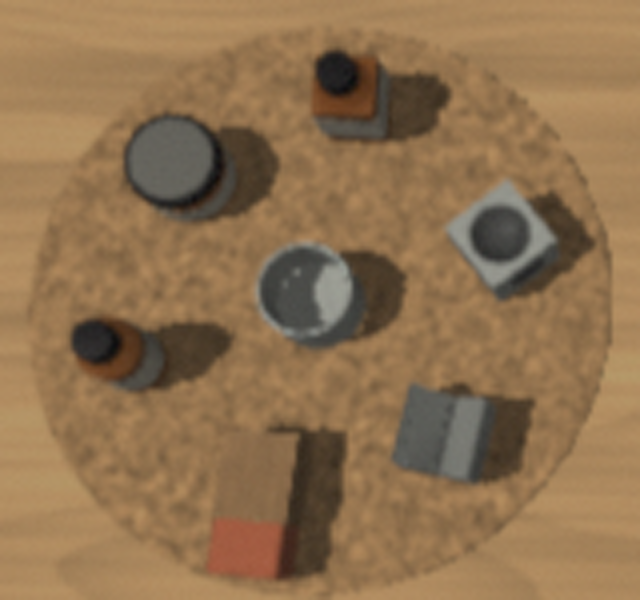

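View pics/scenec.png

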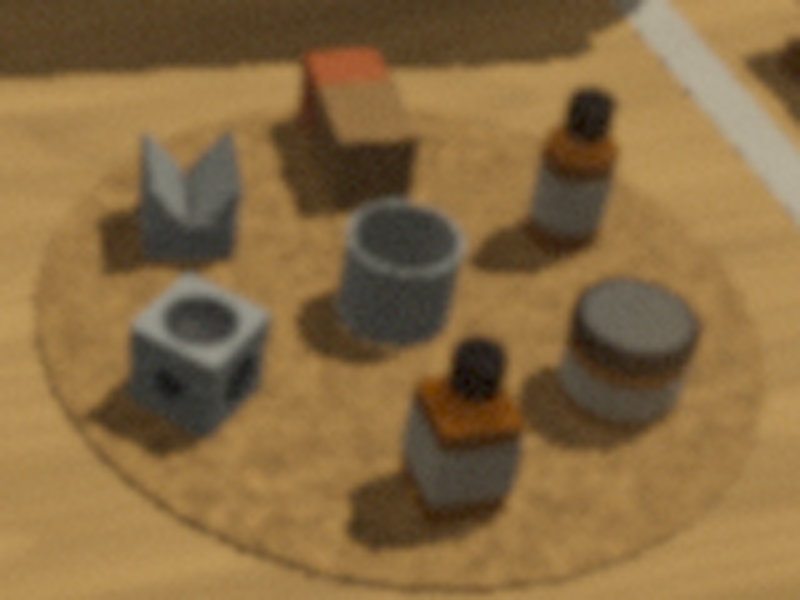

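View pics/caddy.png

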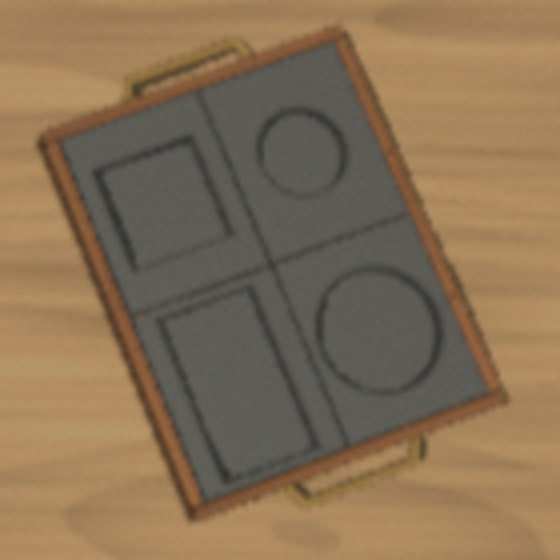

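```bash
cat > h.py <<'E'
import numpy as np
from bench import manip
C={n:manip.camera_info(n) for n in("scene","top")}
def ray(n,uv,z):
    c=C[n];P=c["pose"];d=P[:3,:3]@np.linalg.solve(c["camera_matrix"],[*uv,1.]);o=P[:3,3]
    return (o+d*(z-o[2])/d[2])[:2]
def pick(n,pts,off,s,z):
    return np.array([ray(n,(np.array(p)+.5)/s-.5+off,z) for p in pts])
def ang(p): return np.degrees(np.arctan2(*(p[::-1])))
E
python3 - <<'E'
from h import *
np.set_printoptions(precision=4,suppress=True)
T=lambda p,z:pick("top",p,(150,120),4,z)
S=lambda p,z:pick("scene",p,(325,145),5,z)
K=lambda p,z=.024:pick("top",p,(350,135),4,z)
print("jar",T([(173,160)],.049),S([(636,318)],.049))
print("cap",T([(95,340)],.085),S([(592,104)],.085))
for f,p in((T,[(505,182),(557,240),(503,290),(447,232)]),(S,[(190,275),(268,322),(210,357),(132,325)])):
    q=f(p,.048); print("dome",q.mean(0),[ang(q[i+1]-q[i])%90 for i in range(3)],np.linalg.norm(q[1]-q[0]))
for f,p in((T,[(228,432),(300,432),(278,578),(207,570)]),(S,[(303,55),(378,48),(413,138),(328,142)])):
    q=f(p,.043); print("bar",q.mean(0),ang(q[1]-q[2]),ang(q[0]-q[3]),np.linalg.norm(q[1]-q[2]),np.linalg.norm(q[1]-q[0]))
print("sqb",T([(336,72)],.085),"vb",T([(445,433)],.048),"tin",T([(307,292)],.049))
q=K([(42,143),(343,30),(505,400),(193,515)]);print("caddy",q,q.mean(0),[ang(q[i+1]-q[i]) for i in range(3)],[np.linalg.norm(q[i+1]-q[i]) for i in range(3)])
print("mid",K([(273,264)]))
for n,p in(("sq",[(95,172),(193,137),(232,236),(137,270)]),("rs",[(302,152)]),("rw",[(378,330)]),("long",[(160,320),(253,288),(318,445),(227,482)])):
    q=K(p);print(n,q.mean(0),len(p)>1 and ang(q[2]-q[1]))
s=manip.sense()
from scipy.spatial.transform import Rotation as R
w=s["eef_rot"];M=R.from_quat([*w[1:],w[0]]).as_matrix();print(M)
E
```

```text
jar [[0.6143 0.2889]] [[0.6141 0.2887]]
cap [[0.5045 0.3119]] [[0.5064 0.3112]]
dome [0.5729 0.1014] [np.float64(42.183656806855595), np.float64(44.61845645487665), np.float64(44.600344144071094)] 0.044995888621624285
dome [0.5727 0.102 ] [np.float64(32.696855005791264), np.float64(27.020630739704806), np.float64(45.22055650792447)] 0.044804549370847775
bar [0.4225 0.2338] -5.4831952019545245 -5.093752966738046 0.08000939878028925 0.03959401144149397
bar [0.4207 0.231 ] 171.7025291686437 170.08155289924096 0.07867864776980957 0.04052116349933451
sqb [[0.6551 0.1918]] vb [[0.4612 0.1298]] tin [[0.5391 0.2093]]
caddy [[ 0.6007 -0.0925]
 [ 0.672  -0.2713]
 [ 0.4539 -0.3538]
 [ 0.3878 -0.1749]] [ 0.5286 -0.2231] [np.float64(-68.28086097126013), np.float64(-159.2709863077035), np.float64(110.27958268277216)] [np.float64(0.19250118945146436), np.float64(0.23317488601878109), np.float64(0.19077912669327815)]
mid [[ 0.5307 -0.2248]]
sq [ 0.5656 -0.1629] -160.31322455220163
rs [ 0.5973 -0.2441] False
rw [ 0.4931 -0.2835] False
long [ 0.4619 -0.2031] -159.30538171934109
[[-0.9548  0.2973 -0.0003]
 [ 0.2973  0.9548 -0.0011]
 [-0.0001 -0.0011 -1.    ]]
```

The square bottle is the rear one, top crop (340,80), so the lacquer is at (95,340). The doming block is at (502,235), the jar at (173,160) and the bar at (255,505). In the caddy crop, the square well is upper left, small round upper right, long lower left and wide round lower right. I'll start with the bottle.

```bash
cat >> h.py <<'E'
from scipy.spatial.transform import Rotation as R
def go(x,y,z,yaw=None):
    s=manip.sense();w=s["eef_rot"];M=R.from_quat([*w[1:],w[0]]).as_matrix()
    psi=ang(M[:2,1]);d=M.T@(np.array([x,y,z])-s["eef_pos"])/.04
    tn=0 if yaw is None else (psi-yaw+180)%360-180
    print("t%.2f pos"%s["t"],s["eef_pos"].round(4),"yaw%.1f"%psi,"w%.4f F%.1f"%(s["gripper_width"],s["finger_force"]),s["contact_force"].round(1),"q7 %.2f"%s["q"][6])
    print("shift",d.round(2),"rows%.1f"%(np.linalg.norm(d)*.04/.0417),"turn%.1f"%tn)
E
python3 -c "
from h import *
go(.5055,.3115,.16,62)"
```

```text
t0.10 pos [0.2006 0.6442 0.2557] yaw72.7 w0.0855 F0.0 [0.5 0.6 0.2] q7 -0.07
shift [-9.75 -5.67  2.4 ] rows11.1 turn10.7
```

Emit:
carry_out:
  xyz:
    - [-1,-0.5,0.2]
    - [-2,-1,0.4]
    - [-2.9,-1.6,0.7]
    - [-3.8,-2.2,0.9]
    - [-4.7,-2.8,1.2]
  turn: [2,4,6,8,10]
  jaw: 0.2
  force: 50

```text
t: 0.52
eef_pos: [0.338, 0.492, 0.212]
eef_rot: [0.0, 0.237, 0.972, -0.0]
contact_force: [0.8, 0.6, -0.2]
gripper_width: 0.0686
finger_force: 0.0
```

```bash
python3 -c "
from h import *
go(.5055,.3115,.16,62)"
```

```text
t0.52 pos [0.338 0.492 0.212] yaw62.6 w0.0686 F0.0 [ 0.8  0.6 -0.2] q7 0.07
shift [-5.8  -2.08  1.3 ] rows6.0 turn0.6
```

Emit:
carry_out:
  xyz:
    - [-1,-0.3,0.2]
    - [-2,-0.7,0.4]
    - [-3,-1.0,0.7]
    - [-3.9,-1.3,0.9]
    - [-4.8,-1.6,1.1]
  turn: [0,0,0,0,0]

```text
t: 0.93
eef_pos: [0.4792, 0.347, 0.1677]
eef_rot: [-0.0, 0.236, 0.972, -0.0]
contact_force: [0.9, 1.9, -0.7]
gripper_width: 0.0679
finger_force: 0.0
```

Emit:
carry_out:
  xyz:
    - [-0.7,-0.3,0.1]
    - [-0.7,-0.3,0.1]
    - [-0.7,-0.3,0.1]
  turn: [0,0,0]

```text
t: 1.18
eef_pos: [0.4986, 0.3233, 0.1639]
eef_rot: [-0.0, 0.238, 0.971, -0.001]
contact_force: [0.1, 1.2, -0.2]
gripper_width: 0.0682
finger_force: 0.0
```

```bash
python3 -c "
from h import *
go(.5055,.3115,.051,62)"
```

```text
t1.18 pos [0.4986 0.3233 0.1639] yaw62.5 w0.0682 F0.0 [ 0.1  1.2 -0.2] q7 0.51
shift [-0.29 -0.18  2.82] rows2.7 turn0.5
```

Emit:
carry_out:
  xyz:
    - [0,0,0.1]
    - [0,0,0.1]
    - [0,0,0.1]
  turn: [0,0,0]

```text
t: 1.43
eef_pos: [0.4967, 0.3265, 0.1602]
eef_rot: [-0.0, 0.235, 0.972, -0.0]
contact_force: [0.2, 0.4, 0.2]
gripper_width: 0.0683
finger_force: 0.0
```

```bash
python3 -c "
from h import *
go(.5055,.3115,.051,62)"
```

```text
t1.43 pos [0.4967 0.3265 0.1602] yaw62.8 w0.0683 F0.0 [0.2 0.4 0.2] q7 0.51
shift [-0.37 -0.23  2.73] rows2.7 turn0.8
```

Emit:
carry_out:
  xyz:
    - [-0.37,-0.23,0.7]
    - [-0.37,-0.23,1.4]
    - [-0.37,-0.23,2.1]
    - [-0.37,-0.23,2.73]
    - [-0.37,-0.23,2.73]
  turn: [0,0,0,0,0]

```text
t: 1.85
eef_pos: [0.5038, 0.31, 0.0471]
eef_rot: [-0.002, 0.235, 0.972, -0.002]
contact_force: [-1.1, -0.8, -1.0]
gripper_width: 0.068
finger_force: 0.0
```

Emit:
carry_out:
  xyz:
    - [0,0,0]
    - [0,0,0]
    - [0,0,0]
    - [0,0,0]
    - [0,0,0]
  turn: [0,0,0,0,0]
  jaw: 1

```text
t: 2.27
eef_pos: [0.5073, 0.3112, 0.0531]
eef_rot: [0.001, 0.236, 0.972, 0.001]
contact_force: [-2.2, -0.9, 9.2]
gripper_width: 0.0345
finger_force: 50.7
```

```bash
python3 -c "
from h import *
go(.598,-.2445,.16,-28)"
```

```text
t2.27 pos [0.5073 0.3112 0.0531] yaw62.7 w0.0345 F50.7 [-2.2 -0.9  9.2] q7 0.58
shift [ -8.39 -11.3   -2.69] rows13.7 turn90.7
```

Emit:
carry_out:
  xyz:
    - [0,0,-0.6]
    - [0,0,-1.4]
    - [0,0,-2.2]
    - [0,0,-2.7]
    - [0,0,-2.7]
  turn: [0,0,0,0,0]

```text
t: 2.68
eef_pos: [0.5086, 0.3117, 0.1649]
eef_rot: [0.002, 0.236, 0.972, 0.003]
contact_force: [1.3, 1.1, -1.0]
gripper_width: 0.0348
finger_force: 50.4
```

Emit:
carry_out:
  xyz:
    - [-0.3,-0.4,0]
    - [-0.9,-1.2,0]
    - [-1.5,-2.0,0]
    - [-2.1,-2.8,0]
    - [-2.7,-3.6,0]
  turn: [0,0,0,0,0]

```text
t: 3.1
eef_pos: [0.5365, 0.1314, 0.1599]
eef_rot: [0.0, 0.236, 0.972, 0.0]
contact_force: [0.5, -0.2, -0.9]
gripper_width: 0.0347
finger_force: 50.4
```

Emit:
carry_out:
  xyz:
    - [-0.6,-0.8,0]
    - [-1.2,-1.6,0]
    - [-1.8,-2.4,0]
    - [-2.4,-3.2,0]
    - [-3.0,-4.0,0]
  turn: [0,0,0,0,0]

```text
t: 3.52
eef_pos: [0.5698, -0.0661, 0.1599]
eef_rot: [0.001, 0.236, 0.972, 0.0]
contact_force: [2.0, -0.2, -2.9]
gripper_width: 0.0341
finger_force: 50.4
```

```bash
python3 -c "
from h import *
go(.598,-.2445,.16)"
```

```text
t3.52 pos [ 0.5698 -0.0661  0.1599] yaw62.7 w0.0341 F50.4 [ 2.  -0.2 -2.9] q7 1.25
shift [-2.67 -3.64 -0.  ] rows4.3 turn0.0
```

Emit:
carry_out:
  xyz:
    - [-0.6,-0.8,0]
    - [-1.2,-1.6,0]
    - [-1.8,-2.4,0]
    - [-2.3,-3.1,0]
    - [-2.5,-3.4,0]
  turn: [0,0,0,0,0]

```text
t: 3.93
eef_pos: [0.5959, -0.2366, 0.16]
eef_rot: [0.001, 0.238, 0.971, -0.001]
contact_force: [-0.0, -0.6, -1.4]
gripper_width: 0.0349
finger_force: 50.4
```

Emit:
carry_out:
  xyz:
    - [0,0,0]
    - [0,0,0]
  turn: [0,0]

```text
t: 4.1
eef_pos: [0.596, -0.2317, 0.1594]
eef_rot: [0.0, 0.237, 0.972, 0.0]
contact_force: [0.8, 0.7, -1.3]
gripper_width: 0.0352
finger_force: 50.4
```

```bash
python3 -c "
from h import *
go(.598,-.2445,.09)"
```

```text
t4.10 pos [ 0.596  -0.2317  0.1594] yaw62.6 w0.0352 F50.4 [ 0.8  0.7 -1.3] q7 1.54
shift [-0.19 -0.26  1.73] rows1.7 turn0.0
```

Emit:
carry_out:
  xyz:
    - [-0.2,-0.25,0.6]
    - [-0.2,-0.25,1.2]
    - [-0.2,-0.25,1.7]
    - [-0.2,-0.25,1.7]
    - [-0.2,-0.25,1.7]
  turn: [0,0,0,0,0]

```text
t: 4.52
eef_pos: [0.5986, -0.242, 0.091]
eef_rot: [-0.001, 0.235, 0.972, 0.0]
contact_force: [-0.3, 0.3, -1.3]
gripper_width: 0.0345
finger_force: 50.3
```

```bash
python3 -c "
from h import *
go(.598,-.2445,.059)
import cv2
a=cv2.resize(manip.grab_frame('top')[135:275,350:490],None,fx=2.8,fy=2.8,interpolation=cv2.INTER_CUBIC)
b=cv2.resize(manip.grab_frame('scene')[165:305,140:290],None,fx=2.8,fy=2.8,interpolation=cv2.INTER_CUBIC)
cv2.imwrite('pics/p1.png',np.hstack([a,b[:392]]))"
```

```text
t4.52 pos [ 0.5986 -0.242   0.091 ] yaw62.8 w0.0345 F50.3 [-0.3  0.3 -1.3] q7 1.59
shift [-0.02 -0.06  0.8 ] rows0.8 turn0.0
```

View pics/p1.png

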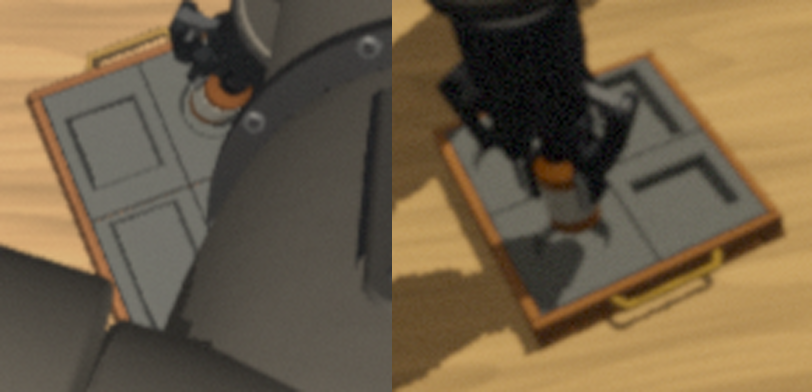

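The bottle hangs upright over the small round well: (215,100) in the left half, base at (575,225) in the right. I'll lower it gently and watch the force.

Emit:
carry_out:
  xyz:
    - [0,-0.05,0.2]
    - [0,-0.05,0.4]
    - [0,-0.05,0.6]
    - [0,-0.05,0.75]
    - [0,-0.05,0.75]
  turn: [0,0,0,0,0]

```text
t: 5.03
eef_pos: [0.5977, -0.2453, 0.0602]
eef_rot: [-0.0, 0.236, 0.972, 0.0]
contact_force: [0.3, -0.1, -1.1]
gripper_width: 0.0346
finger_force: 51.0
```

```bash
python3 -c "
from h import *
go(.598,-.2445,.059)"
```

```text
t5.03 pos [ 0.5977 -0.2453  0.0602] yaw62.7 w0.0346 F51.0 [ 0.3 -0.1 -1.1] q7 1.61
shift [0.   0.02 0.03] rows0.0 turn0.0
```

Emit:
carry_out:
  xyz:
    - [0,0,0.04]
    - [0,0,0.07]
    - [0,0,0.07]
  turn: [0,0,0]

```text
t: 5.28
eef_pos: [0.598, -0.2455, 0.0598]
eef_rot: [0.0, 0.236, 0.972, 0.0]
contact_force: [-9.3, 4.2, 28.6]
gripper_width: 0.0345
finger_force: 54.2
```

Emit:
carry_out:
  xyz:
    - [0,0,-0.04]
    - [0,0,-0.04]
    - [0,0,-0.04]
    - [0,0,-0.04]
  turn: [0,0,0,0]
  jaw: 0.25

```text
t: 5.62
eef_pos: [0.5978, -0.2453, 0.0596]
eef_rot: [-0.0, 0.236, 0.972, -0.0]
contact_force: [-0.2, -0.1, -0.0]
gripper_width: 0.064
finger_force: 0.0
```

Emit:
carry_out:
  xyz:
    - [0,0,-0.5]
    - [0,0,-1.2]
    - [0,0,-2.0]
    - [0,0,-2.7]
    - [0,0,-2.7]
  turn: [0,0,0,0,0]

```text
t: 6.03
eef_pos: [0.6, -0.2465, 0.1733]
eef_rot: [0.003, 0.236, 0.972, -0.0]
contact_force: [0.9, -1.3, 0.6]
gripper_width: 0.0637
finger_force: 0.0
```

```bash
python3 -c "
from h import *
go(.6142,.2888,.16)"
```

```text
t6.03 pos [ 0.6    -0.2465  0.1733] yaw62.7 w0.0637 F0.0 [ 0.9 -1.3  0.6] q7 1.56
shift [ 5.83 12.05  0.31] rows12.8 turn0.0
```

Emit:
carry_out:
  xyz:
    - [0.4,0.9,0]
    - [0.8,1.8,0]
    - [1.2,2.7,0]
    - [1.6,3.6,0]
    - [2.0,4.5,0]
  turn: [0,0,0,0,0]
  jaw: 0.1

```text
t: 6.45
eef_pos: [0.609, -0.0469, 0.1677]
eef_rot: [-0.0, 0.236, 0.972, -0.0]
contact_force: [0.7, -0.1, 0.4]
gripper_width: 0.0765
finger_force: 0.0
```

Emit:
carry_out:
  xyz:
    - [0.5,0.9,0.1]
    - [1.0,1.8,0.2]
    - [1.5,2.7,0.3]
    - [2.0,3.6,0.3]
    - [2.4,4.5,0.3]
  turn: [0,0,0,0,0]

```text
t: 6.87
eef_pos: [0.6055, 0.1576, 0.1554]
eef_rot: [-0.0, 0.236, 0.972, -0.0]
contact_force: [1.4, 0.3, 1.3]
gripper_width: 0.0773
finger_force: 0.0
```

```bash
python3 -c "
from h import *
go(.6142,.2888,.16)"
```

```text
t6.87 pos [0.6055 0.1576 0.1554] yaw62.7 w0.0773 F0.0 [1.4 0.3 1.3] q7 0.88
shift [ 1.31  3.01 -0.12] rows3.2 turn0.0
```

Emit:
carry_out:
  xyz:
    - [0.4,0.9,0]
    - [0.8,1.8,0]
    - [1.1,2.7,0]
    - [1.2,2.8,0]
    - [1.2,2.8,0]
  turn: [0,0,0,0,0]

```text
t: 7.28
eef_pos: [0.6142, 0.2809, 0.1549]
eef_rot: [-0.001, 0.234, 0.972, 0.0]
contact_force: [-0.7, -0.3, -0.3]
gripper_width: 0.0771
finger_force: 0.0
```

Emit:
carry_out:
  xyz:
    - [0,0,0]
    - [0,0,0]
  turn: [0,0]

```text
t: 7.45
eef_pos: [0.6154, 0.2755, 0.1557]
eef_rot: [-0.0, 0.237, 0.972, -0.0]
contact_force: [0.4, -0.1, -0.4]
gripper_width: 0.0769
finger_force: 0.0
```

```bash
python3 -c "
from h import *
go(.6142,.2888,.051)"
```

```text
t7.45 pos [0.6154 0.2755 0.1557] yaw62.6 w0.0769 F0.0 [ 0.4 -0.1 -0.4] q7 0.72
shift [0.18 0.28 2.62] rows2.5 turn0.0
```

Emit:
carry_out:
  xyz:
    - [0.18,0.28,0.3]
    - [0.18,0.28,1.1]
    - [0.18,0.28,1.9]
    - [0.18,0.28,2.6]
    - [0.18,0.28,2.6]
  turn: [0,0,0,0,0]

```text
t: 7.87
eef_pos: [0.6111, 0.2881, 0.0463]
eef_rot: [-0.003, 0.236, 0.972, -0.003]
contact_force: [-1.3, 0.2, -0.9]
gripper_width: 0.077
finger_force: 0.0
```

Emit:
carry_out:
  xyz:
    - [0,0,0]
    - [0,0,0]
    - [0,0,0]
    - [0,0,0]
  turn: [0,0,0,0]
  jaw: 1

```text
t: 8.2
eef_pos: [0.6149, 0.2904, 0.0539]
eef_rot: [0.001, 0.236, 0.972, 0.001]
contact_force: [-0.0, -0.0, -1.6]
gripper_width: 0.0525
finger_force: 52.3
```

Emit:
carry_out:
  xyz:
    - [0,0,-0.6]
    - [0,0,-1.3]
    - [0,0,-2.1]
    - [0,0,-2.8]
    - [0,0,-2.8]
  turn: [0,0,0,0,0]

```text
t: 8.62
eef_pos: [0.6167, 0.2911, 0.1713]
eef_rot: [0.003, 0.236, 0.972, 0.003]
contact_force: [1.7, 0.1, -1.3]
gripper_width: 0.0523
finger_force: 52.9
```

```bash
python3 -c "
from h import *
go(.493,-.2843,.16)"
```

```text
t8.62 pos [0.6167 0.2911 0.1713] yaw62.7 w0.0523 F52.9 [ 1.7  0.1 -1.3] q7 0.70
shift [ -3.85 -14.2    0.19] rows14.1 turn0.0
```

Emit:
carry_out:
  xyz:
    - [-0.2,-0.8,0]
    - [-0.5,-1.7,0]
    - [-0.8,-2.7,0]
    - [-1.0,-3.6,0]
    - [-1.3,-4.6,0]
  turn: [0,0,0,0,0]

```text
t: 9.03
eef_pos: [0.5753, 0.102, 0.1649]
eef_rot: [0.001, 0.236, 0.972, 0.001]
contact_force: [1.2, 0.1, -1.1]
gripper_width: 0.0519
finger_force: 53.0
```

Emit:
carry_out:
  xyz:
    - [-0.3,-1.0,0]
    - [-0.5,-2.0,0]
    - [-0.8,-2.9,0]
    - [-1.1,-3.9,0]
    - [-1.3,-4.8,0]
  turn: [0,0,0,0,0]

```text
t: 9.45
eef_pos: [0.5338, -0.0941, 0.1652]
eef_rot: [0.001, 0.236, 0.972, 0.0]
contact_force: [1.4, -0.9, -1.1]
gripper_width: 0.0525
finger_force: 53.0
```

Emit:
carry_out:
  xyz:
    - [-0.2,-0.9,0]
    - [-0.5,-1.8,0]
    - [-0.7,-2.7,0]
    - [-0.9,-3.5,0]
    - [-1.1,-4.2,0]
  turn: [0,0,0,0,0]

```text
t: 9.87
eef_pos: [0.4952, -0.2636, 0.1651]
eef_rot: [0.001, 0.237, 0.972, -0.0]
contact_force: [-0.1, -0.5, -2.4]
gripper_width: 0.0522
finger_force: 53.0
```

Emit:
carry_out:
  xyz:
    - [0,0,0.2]
    - [0,0,0.5]
    - [0,0,0.5]
    - [0,0,0.5]
  turn: [0,0,0,0]

```text
t: 10.2
eef_pos: [0.4961, -0.2599, 0.1436]
eef_rot: [-0.001, 0.235, 0.972, 0.0]
contact_force: [-0.2, -0.3, -1.1]
gripper_width: 0.0524
finger_force: 53.0
```

```bash
python3 -c "
from h import *
go(.493,-.2843,.09)"
```

```text
t10.20 pos [ 0.4961 -0.2599  0.1436] yaw62.8 w0.0524 F53.0 [-0.2 -0.3 -1.1] q7 1.66
shift [-0.21 -0.58  1.34] rows1.4 turn0.0
```

Emit:
carry_out:
  xyz:
    - [-0.2,-0.6,0.4]
    - [-0.2,-0.6,0.9]
    - [-0.2,-0.6,1.3]
    - [-0.2,-0.6,1.3]
    - [-0.2,-0.6,1.3]
  turn: [0,0,0,0,0]

```text
t: 10.62
eef_pos: [0.4924, -0.2852, 0.092]
eef_rot: [-0.001, 0.235, 0.972, 0.0]
contact_force: [0.1, -0.3, -0.8]
gripper_width: 0.0522
finger_force: 53.0
```

```bash
python3 -c "
from h import *
go(.493,-.2843,.062)"
```

```text
t10.62 pos [ 0.4924 -0.2852  0.092 ] yaw62.8 w0.0522 F53.0 [ 0.1 -0.3 -0.8] q7 1.75
shift [-0.01  0.03  0.75] rows0.7 turn0.0
```

Emit:
carry_out:
  xyz:
    - [0,0.02,0.2]
    - [0,0.02,0.4]
    - [0,0.02,0.6]
    - [0,0.02,0.72]
    - [0,0.02,0.72]
  turn: [0,0,0,0,0]

```text
t: 11.03
eef_pos: [0.492, -0.285, 0.0621]
eef_rot: [-0.001, 0.236, 0.972, 0.0]
contact_force: [-0.0, 0.1, -1.2]
gripper_width: 0.0519
finger_force: 53.0
```

Emit:
carry_out:
  xyz:
    - [0,0,0.03]
    - [0,0,0.04]
    - [0,0,0.04]
  turn: [0,0,0]

```text
t: 11.28
eef_pos: [0.4926, -0.2855, 0.0617]
eef_rot: [0.0, 0.236, 0.972, -0.0]
contact_force: [0.1, -0.4, -1.5]
gripper_width: 0.0522
finger_force: 53.0
```

Emit:
carry_out:
  xyz:
    - [0,0,0.04]
    - [0,0,0.05]
    - [0,0,0.05]
  turn: [0,0,0]

```text
t: 11.53
eef_pos: [0.4928, -0.2857, 0.0608]
eef_rot: [0.001, 0.236, 0.972, 0.0]
contact_force: [-6.3, 3.7, 19.8]
gripper_width: 0.0521
finger_force: 55.3
```

Emit:
carry_out:
  xyz:
    - [0,0,-0.03]
    - [0,0,-0.03]
    - [0,0,-0.03]
    - [0,0,-0.03]
  turn: [0,0,0,0]
  jaw: 0.12

```text
t: 11.87
eef_pos: [0.4926, -0.2854, 0.0608]
eef_rot: [0.0, 0.236, 0.972, -0.0]
contact_force: [0.0, -0.6, 0.2]
gripper_width: 0.075
finger_force: 0.0
```

Emit:
carry_out:
  xyz:
    - [0,0,-0.5]
    - [0,0,-1.2]
    - [0,0,-2.0]
    - [0,0,-2.7]
    - [0,0,-2.7]
  turn: [0,0,0,6,12]

```text
t: 12.28
eef_pos: [0.4944, -0.2868, 0.1738]
eef_rot: [0.003, 0.339, 0.941, 0.0]
contact_force: [1.7, -0.8, 0.1]
gripper_width: 0.0753
finger_force: 0.0
```

```bash
python3 -c "
from h import *
go(.5728,.1018,.16,44.5)"
```

```text
t12.28 pos [ 0.4944 -0.2868  0.1738] yaw50.4 w0.0753 F0.0 [ 1.7 -0.8  0.1] q7 1.51
shift [4.68 8.74 0.34] rows9.5 turn5.9
```

Emit:
carry_out:
  xyz:
    - [0.4,0.8,0]
    - [0.9,1.7,0]
    - [1.4,2.6,0]
    - [1.9,3.5,0]
    - [2.4,4.4,0.2]
  turn: [0,0,0,0,0]

```text
t: 12.7
eef_pos: [0.5303, -0.0869, 0.1619]
eef_rot: [0.001, 0.336, 0.942, 0.0]
contact_force: [0.7, 0.0, 0.3]
gripper_width: 0.075
finger_force: 0.0
```

Emit:
carry_out:
  xyz:
    - [0.5,0.9,0]
    - [1.0,1.8,0]
    - [1.5,2.7,0]
    - [2.0,3.6,0]
    - [2.3,4.2,0]
  turn: [0,1,2,4,6]

```text
t: 13.12
eef_pos: [0.5649, 0.1042, 0.1607]
eef_rot: [-0.0, 0.384, 0.923, 0.0]
contact_force: [0.8, -0.1, -0.5]
gripper_width: 0.075
finger_force: 0.0
```

Emit:
carry_out:
  xyz:
    - [0,0,0.1]
    - [0,0,0.2]
    - [0,0,0.2]
  turn: [0,0,0]

```text
t: 13.37
eef_pos: [0.5643, 0.0988, 0.1519]
eef_rot: [-0.0, 0.385, 0.923, -0.001]
contact_force: [1.2, -0.2, -1.7]
gripper_width: 0.0752
finger_force: 0.0
```

```bash
python3 -c "
from h import *
go(.5728,.1018,.051,44.5)"
```

```text
t13.37 pos [0.5643 0.0988 0.1519] yaw44.7 w0.0752 F0.0 [ 1.2 -0.2 -1.7] q7 0.68
shift [-0.1   0.21  2.52] rows2.4 turn0.2
```

Emit:
carry_out:
  xyz:
    - [-0.1,0.2,0.3]
    - [-0.1,0.2,1.1]
    - [-0.1,0.2,1.9]
    - [-0.1,0.2,2.5]
    - [-0.1,0.2,2.5]
  turn: [0,0,0,0,0]

```text
t: 13.78
eef_pos: [0.5707, 0.1, 0.0489]
eef_rot: [-0.002, 0.386, 0.923, -0.002]
contact_force: [-1.4, 0.6, 0.3]
gripper_width: 0.0749
finger_force: 0.0
```

Emit:
carry_out:
  xyz:
    - [0,0,0]
    - [0,0,0]
    - [0,0,0]
    - [0,0,0]
    - [0,0,0]
  turn: [0,0,0,0,0]
  jaw: 1
  force: 80

```text
t: 14.2
eef_pos: [0.5744, 0.1018, 0.0552]
eef_rot: [0.001, 0.385, 0.923, 0.001]
contact_force: [-2.9, -2.0, 9.5]
gripper_width: 0.0435
finger_force: 79.1
```

Emit:
carry_out:
  xyz:
    - [0,0,-0.5]
    - [0,0,-1.2]
    - [0,0,-2.0]
    - [0,0,-2.8]
    - [0,0,-2.8]
  turn: [0,0,0,0,0]

```text
t: 14.62
eef_pos: [0.5762, 0.1024, 0.1721]
eef_rot: [0.003, 0.385, 0.923, 0.003]
contact_force: [2.4, 0.5, -4.6]
gripper_width: 0.0437
finger_force: 82.8
```

```bash
python3 -c "
from h import *
go(.567,-.163,.16,20.5)"
```

```text
t14.62 pos [0.5762 0.1024 0.1721] yaw44.7 w0.0437 F82.8 [ 2.4  0.5 -4.6] q7 0.68
shift [-4.56 -4.83  0.28] rows6.4 turn24.2
```

Emit:
carry_out:
  xyz:
    - [-0.5,-0.5,0]
    - [-1.2,-1.3,0]
    - [-1.9,-2.0,0]
    - [-2.6,-2.7,0]
    - [-3.2,-3.4,0]
  turn: [4,9,14,19,24]

```text
t: 15.03
eef_pos: [0.5666, -0.0866, 0.1659]
eef_rot: [0.001, 0.57, 0.821, 0.001]
contact_force: [1.1, -0.4, -5.2]
gripper_width: 0.0436
finger_force: 82.6
```

Emit:
carry_out:
  xyz:
    - [0,0,0]
    - [0,0,0]
  turn: [0,0]

```text
t: 15.2
eef_pos: [0.5662, -0.0871, 0.1656]
eef_rot: [0.0, 0.571, 0.821, 0.0]
contact_force: [0.2, 1.8, -5.4]
gripper_width: 0.0432
finger_force: 82.8
```

```bash
python3 -c "
from h import *
go(.567,-.163,.14,20.5)"
```

```text
t15.20 pos [ 0.5662 -0.0871  0.1656] yaw20.4 w0.0432 F82.8 [ 0.2  1.8 -5.4] q7 0.65
shift [-1.79 -0.64  0.64] rows1.9 turn-0.1
```

Emit:
carry_out:
  xyz:
    - [-0.7,-0.3,0.1]
    - [-1.4,-0.5,0.3]
    - [-1.8,-0.64,0.6]
    - [-1.8,-0.64,0.6]
    - [-1.8,-0.64,0.6]
  turn: [0,0,0,0,0]

```text
t: 15.62
eef_pos: [0.5679, -0.1609, 0.1407]
eef_rot: [-0.0, 0.569, 0.823, -0.0]
contact_force: [0.1, 0.4, -5.5]
gripper_width: 0.0443
finger_force: 82.8
```

Emit:
carry_out:
  xyz:
    - [0,0,0.4]
    - [0,0,0.8]
    - [0,0,1.2]
    - [0,0,1.2]
    - [0,0,1.2]
  turn: [0,0,0,0,0]

```text
t: 16.03
eef_pos: [0.5683, -0.1594, 0.093]
eef_rot: [-0.0, 0.568, 0.823, -0.0]
contact_force: [0.9, -0.3, -4.6]
gripper_width: 0.0435
finger_force: 82.7
```

```bash
python3 -c "
from h import *
go(.567,-.163,.062,20.5)"
```

```text
t16.03 pos [ 0.5683 -0.1594  0.093 ] yaw20.8 w0.0435 F82.7 [ 0.9 -0.3 -4.6] q7 0.85
shift [-0.07 -0.06  0.78] rows0.7 turn0.3
```

Emit:
carry_out:
  xyz:
    - [-0.07,-0.06,0.2]
    - [-0.07,-0.06,0.4]
    - [-0.07,-0.06,0.6]
    - [-0.07,-0.06,0.75]
    - [-0.07,-0.06,0.75]
  turn: [0,0,0,0,0]

```text
t: 16.45
eef_pos: [0.5667, -0.1642, 0.0619]
eef_rot: [-0.0, 0.569, 0.823, -0.0]
contact_force: [-0.2, -0.2, -5.6]
gripper_width: 0.0432
finger_force: 82.2
```

Emit:
carry_out:
  xyz:
    - [0,0,0.03]
    - [0,0,0.04]
    - [0,0,0.04]
  turn: [0,0,0]

```text
t: 16.7
eef_pos: [0.567, -0.1642, 0.0614]
eef_rot: [0.0, 0.569, 0.823, -0.0]
contact_force: [-1.7, -1.2, -2.4]
gripper_width: 0.0434
finger_force: 81.2
```

Emit:
carry_out:
  xyz:
    - [0,0,0.02]
    - [0,0,0.02]
  turn: [0,0]

```text
t: 16.87
eef_pos: [0.567, -0.1643, 0.0613]
eef_rot: [0.0, 0.569, 0.823, 0.0]
contact_force: [-5.6, 1.6, 13.7]
gripper_width: 0.0432
finger_force: 83.0
```

Emit:
carry_out:
  xyz:
    - [0,0,-0.02]
    - [0,0,-0.02]
    - [0,0,-0.02]
    - [0,0,-0.02]
  turn: [0,0,0,0]
  jaw: 0.2
  force: 60

```text
t: 17.2
eef_pos: [0.5672, -0.1641, 0.0613]
eef_rot: [0.0, 0.568, 0.823, 0.0]
contact_force: [0.2, -0.4, -0.4]
gripper_width: 0.0685
finger_force: 0.0
```

Emit:
carry_out:
  xyz:
    - [0,0,-0.4]
    - [0,0,-1.1]
    - [0,0,-1.9]
    - [0,0,-2.5]
    - [0,0,-2.5]
  turn: [0,0,0,0,0]

```text
t: 17.62
eef_pos: [0.569, -0.165, 0.1658]
eef_rot: [0.003, 0.569, 0.823, 0.001]
contact_force: [1.3, -0.3, 0.8]
gripper_width: 0.0683
finger_force: 0.0
```

```bash
python3 -c "
from h import *
go(.4218,.2325,.16,84)
go(.4218,.2325,.16,-96)"
```

```text
t17.62 pos [ 0.569  -0.165   0.1658] yaw20.7 w0.0683 F0.0 [ 1.3 -0.3  0.8] q7 0.80
shift [10.6   0.07  0.12] rows10.2 turn-63.3
t17.62 pos [ 0.569  -0.165   0.1658] yaw20.7 w0.0683 F0.0 [ 1.3 -0.3  0.8] q7 0.80
shift [10.6   0.07  0.12] rows10.2 turn116.7
```

Emit:
carry_out:
  xyz:
    - [0.8,0,0]
    - [1.8,0,0]
    - [2.8,0,0]
    - [3.8,0,0]
    - [4.8,0,0.1]
  turn: [-6,-13,-20,-27,-34]

```text
t: 18.03
eef_pos: [0.4985, 0.017, 0.1577]
eef_rot: [0.001, 0.3, 0.954, 0.0]
contact_force: [1.6, 0.3, -0.0]
gripper_width: 0.068
finger_force: 0.0
```

```bash
python3 -c "
from h import *
go(.4218,.2325,.16,84)"
```

```text
t18.03 pos [0.4985 0.017  0.1577] yaw55.0 w0.0680 F0.0 [ 1.6  0.3 -0. ] q7 0.94
shift [ 4.66  3.32 -0.06] rows5.5 turn-29.0
```

Emit:
carry_out:
  xyz:
    - [0.8,0.6,0]
    - [1.6,1.2,0]
    - [2.4,1.7,0]
    - [3.2,2.3,0]
    - [4.0,2.8,0]
  turn: [-6,-12,-18,-24,-29]

```text
t: 18.45
eef_pos: [0.4324, 0.2014, 0.1574]
eef_rot: [0.0, 0.052, 0.999, 0.0]
contact_force: [0.4, -0.0, 0.1]
gripper_width: 0.0683
finger_force: 0.0
```

Emit:
carry_out:
  xyz:
    - [0,0,0]
    - [0,0,0]
    - [0,0,0]
  turn: [0,0,0]

```text
t: 18.7
eef_pos: [0.4333, 0.1991, 0.1571]
eef_rot: [-0.0, 0.055, 0.998, -0.0]
contact_force: [0.2, -0.7, 0.6]
gripper_width: 0.0682
finger_force: 0.0
```

```bash
python3 -c "
from h import *
go(.4218,.2325,.09,84)
import cv2
a=cv2.resize(manip.grab_frame('top')[150:290,150:310],None,fx=2.5,fy=2.5)
b=cv2.resize(manip.grab_frame('scene')[125:265,325:485],None,fx=2.5,fy=2.5)
cv2.imwrite('pics/p2.png',np.hstack([a,b]))"
```

```text
t18.70 pos [0.4333 0.1991 0.1571] yaw83.7 w0.0682 F0.0 [ 0.2 -0.7  0.6] q7 0.96
shift [0.38 0.8  1.68] rows1.8 turn-0.3
```

View pics/p2.png

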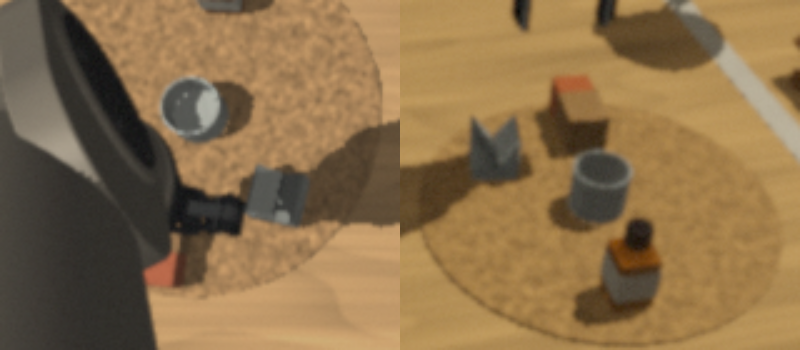

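The bar is still in place under the gripper, red end at (165,265) on the left, and the V-block and square bottle have not moved. Next I centre over the bar, descend and grip.

Emit:
carry_out:
  xyz:
    - [0.38,0.8,0.1]
    - [0.38,0.8,0.6]
    - [0.38,0.8,1.3]
    - [0.38,0.8,1.7]
    - [0.38,0.8,1.7]
  turn: [0,0,0,0,0]

```text
t: 19.22
eef_pos: [0.4207, 0.2309, 0.0866]
eef_rot: [-0.002, 0.056, 0.998, -0.002]
contact_force: [-0.6, -1.3, -0.2]
gripper_width: 0.0681
finger_force: 0.0
```

```bash
python3 -c "
from h import *
go(.4218,.2325,.051,84)"
```

```text
t19.22 pos [0.4207 0.2309 0.0866] yaw83.6 w0.0681 F0.0 [-0.6 -1.3 -0.2] q7 0.91
shift [-0.03  0.05  0.89] rows0.9 turn-0.4
```

Emit:
carry_out:
  xyz:
    - [-0.03,0.05,0.4]
    - [-0.03,0.05,0.85]
    - [-0.03,0.05,0.85]
    - [-0.03,0.05,0.85]
  turn: [0,0,0,0]

```text
t: 19.55
eef_pos: [0.4233, 0.2338, 0.0556]
eef_rot: [-0.0, 0.056, 0.998, -0.0]
contact_force: [-0.2, -0.3, 0.7]
gripper_width: 0.0685
finger_force: 0.0
```

Emit:
carry_out:
  xyz:
    - [0,0,0]
    - [0,0,0]
    - [0,0,0]
    - [0,0,0]
    - [0,0,0]
  turn: [0,0,0,0,0]
  jaw: 1

```text
t: 19.97
eef_pos: [0.4236, 0.2348, 0.0567]
eef_rot: [0.001, 0.055, 0.998, 0.0]
contact_force: [-2.9, -2.6, 15.1]
gripper_width: 0.0384
finger_force: 58.7
```

Emit:
carry_out:
  xyz:
    - [0,0,-0.5]
    - [0,0,-1.2]
    - [0,0,-2.0]
    - [0,0,-2.7]
    - [0,0,-2.7]
  turn: [0,0,0,0,0]

```text
t: 20.38
eef_pos: [0.4251, 0.2358, 0.1687]
eef_rot: [0.003, 0.055, 0.998, 0.003]
contact_force: [1.2, 1.0, -1.9]
gripper_width: 0.038
finger_force: 62.9
```

```bash
python3 -c "
from h import *
go(.462,-.2025,.16,110.5)"
```

```text
t20.38 pos [0.4251 0.2358 0.1687] yaw83.7 w0.0380 F62.9 [ 1.2  1.  -1.9] q7 0.88
shift [ -2.12 -10.79   0.17] rows10.6 turn-26.8
```

Emit:
carry_out:
  xyz:
    - [-0.4,-0.7,0]
    - [-0.8,-1.6,0]
    - [-1.2,-2.5,0]
    - [-1.6,-3.4,0]
    - [-2.0,-4.3,0]
  turn: [0,0,0,0,0]

```text
t: 20.8
eef_pos: [0.4838, 0.0531, 0.1637]
eef_rot: [0.0, 0.055, 0.999, 0.0]
contact_force: [0.7, -0.3, -1.6]
gripper_width: 0.0386
finger_force: 62.9
```

Emit:
carry_out:
  xyz:
    - [-0.1,-0.9,0]
    - [-0.1,-1.8,0]
    - [-0.1,-2.7,0]
    - [-0.1,-3.6,0]
    - [-0.1,-4.4,0]
  turn: [0,0,0,0,0]

```text
t: 21.22
eef_pos: [0.4676, -0.1227, 0.1637]
eef_rot: [0.0, 0.055, 0.998, 0.0]
contact_force: [1.5, 0.6, -1.9]
gripper_width: 0.0379
finger_force: 62.9
```

```bash
python3 -c "
from h import *
go(.462,-.2025,.16,110.5);print(manip.sense()['q'])"
```

```text
t21.22 pos [ 0.4676 -0.1227  0.1637] yaw83.7 w0.0379 F62.9 [ 1.5  0.6 -1.9] q7 1.71
shift [-0.08 -2.    0.09] rows1.9 turn-26.8
[-0.21367776  0.23899568  0.38713923  2.13466596 -0.12648309  0.78841874
  1.71294029]
```

Emit:
carry_out:
  xyz:
    - [0,-0.6,0]
    - [0,-1.0,0]
    - [0,-1.4,0]
    - [0,-1.7,0]
    - [0,-1.9,0]
  turn: [-5,-11,-17,-22,-26.8]

```text
t: 21.63
eef_pos: [0.4596, -0.1974, 0.1636]
eef_rot: [0.0, -0.179, 0.984, -0.0]
contact_force: [0.2, -0.5, -2.1]
gripper_width: 0.0383
finger_force: 62.8
```

Emit:
carry_out:
  xyz:
    - [0,0,0.1]
    - [0,0,0.2]
    - [0,0,0.2]
  turn: [0,0,0]

```text
t: 21.88
eef_pos: [0.4597, -0.1952, 0.1544]
eef_rot: [-0.0, -0.177, 0.984, 0.0]
contact_force: [0.6, 0.2, -1.8]
gripper_width: 0.0381
finger_force: 62.9
```

```bash
python3 -c "
from h import *
go(.462,-.2025,.095,110.5);print(manip.sense()['q'])"
```

```text
t21.88 pos [ 0.4597 -0.1952  0.1544] yaw110.4 w0.0381 F62.9 [ 0.6  0.2 -1.8] q7 2.32
shift [ 0.01 -0.19  1.49] rows1.4 turn-0.1
[-0.00917339  0.2766504   0.32920858  2.10514326 -0.12620402  0.77904753
  2.32460558]
```

Emit:
carry_out:
  xyz:
    - [0,-0.19,0.4]
    - [0,-0.19,0.9]
    - [0,-0.19,1.4]
    - [0,-0.19,1.45]
    - [0,-0.19,1.45]
  turn: [0,0,0,0,0]

```text
t: 22.3
eef_pos: [0.4621, -0.2023, 0.0965]
eef_rot: [-0.001, -0.178, 0.984, 0.0]
contact_force: [-0.4, -0.1, -1.1]
gripper_width: 0.0386
finger_force: 62.8
```

```bash
python3 -c "
from h import *
go(.462,-.2025,.067,110.5)"
```

```text
t22.30 pos [ 0.4621 -0.2023  0.0965] yaw110.5 w0.0386 F62.8 [-0.4 -0.1 -1.1] q7 2.39
shift [ 0.   -0.    0.74] rows0.7 turn-0.0
```

Emit:
carry_out:
  xyz:
    - [0,0,0.2]
    - [0,0,0.4]
    - [0,0,0.6]
    - [0,0,0.68]
    - [0,0,0.68]
  turn: [0,0,0,0,0]

```text
t: 22.72
eef_pos: [0.4623, -0.203, 0.0693]
eef_rot: [-0.001, -0.178, 0.984, 0.0]
contact_force: [-0.6, 0.2, -2.4]
gripper_width: 0.038
finger_force: 62.9
```

Emit:
carry_out:
  xyz:
    - [0,0,0.04]
    - [0,0,0.06]
    - [0,0,0.06]
  turn: [0,0,0]

```text
t: 22.97
eef_pos: [0.4628, -0.2032, 0.0677]
eef_rot: [0.0, -0.178, 0.984, -0.0]
contact_force: [-0.2, 0.9, -2.1]
gripper_width: 0.0379
finger_force: 62.9
```

Emit:
carry_out:
  xyz:
    - [0,0,0.05]
    - [0,0,0.06]
    - [0,0,0.06]
  turn: [0,0,0]

```text
t: 23.22
eef_pos: [0.4627, -0.2031, 0.0652]
eef_rot: [-0.0, -0.178, 0.984, 0.0]
contact_force: [0.7, 0.8, -1.8]
gripper_width: 0.0381
finger_force: 62.9
```

Emit:
carry_out:
  xyz:
    - [0,0,0.03]
    - [0,0,0.04]
    - [0,0,0.04]
  turn: [0,0,0]

```text
t: 23.47
eef_pos: [0.4627, -0.2031, 0.0638]
eef_rot: [0.0, -0.178, 0.984, 0.0]
contact_force: [-0.7, -0.3, 1.6]
gripper_width: 0.0382
finger_force: 63.2
```

Emit:
carry_out:
  xyz:
    - [0,0,0.02]
    - [0,0,0.02]
  turn: [0,0]

```text
t: 23.63
eef_pos: [0.4628, -0.2032, 0.0637]
eef_rot: [0.0, -0.178, 0.984, 0.0]
contact_force: [-8.1, 2.2, 22.2]
gripper_width: 0.0383
finger_force: 65.6
```

Emit:
carry_out:
  xyz:
    - [0,0,-0.02]
    - [0,0,-0.02]
    - [0,0,-0.02]
    - [0,0,-0.02]
  turn: [0,0,0,0]
  jaw: 0.3

```text
t: 23.97
eef_pos: [0.4627, -0.2031, 0.0636]
eef_rot: [-0.0, -0.178, 0.984, -0.0]
contact_force: [-0.2, -0.3, -0.9]
gripper_width: 0.0597
finger_force: 0.0
```

Emit:
carry_out:
  xyz:
    - [0,0,-0.4]
    - [0,0,-1.1]
    - [0,0,-1.9]
    - [0,0,-2.8]
    - [0,0,-3.5]
  turn: [0,0,0,0,0]

```text
t: 24.38
eef_pos: [0.4627, -0.2034, 0.2059]
eef_rot: [0.0, -0.178, 0.984, -0.0]
contact_force: [1.2, -0.3, -0.6]
gripper_width: 0.0598
finger_force: 0.0
```

Emit:
carry_out:
  xyz:
    - [0.5,0.9,0]
    - [0.9,1.8,-0.2]
    - [1.4,2.7,-0.4]
    - [1.8,3.6,-0.6]
    - [2.2,4.5,-0.8]
  turn: [0,0,0,0,0]

```text
t: 24.8
eef_pos: [0.3155, -0.0647, 0.2357]
eef_rot: [-0.0, -0.178, 0.984, -0.0]
contact_force: [1.1, 1.3, 0.2]
gripper_width: 0.0595
finger_force: 0.0
```

Emit:
carry_out:
  xyz:
    - [-0.6,0.8,0]
    - [-0.6,1.8,0]
    - [-0.6,2.7,0]
    - [-0.6,3.6,0]
    - [-0.6,4.5,0]
  turn: [5,11,17,23,29]

```text
t: 25.22
eef_pos: [0.2841, 0.0929, 0.2358]
eef_rot: [0.0, 0.05, 0.999, 0.0]
contact_force: [1.4, 0.1, -0.1]
gripper_width: 0.0597
finger_force: 0.0
```

```bash
python3 -c "
from h import *
go(.4218,.2325,.2)
import cv2
t=manip.grab_frame('top');cv2.imwrite('pics/topf.png',t)
a=cv2.resize(t[130:275,345:490],None,fx=2.7,fy=2.7)
b=cv2.resize(manip.grab_frame('scene')[165:310,145:290],None,fx=2.7,fy=2.7)
cv2.imwrite('pics/p3.png',np.hstack([a,b]))"
```

```text
t25.22 pos [0.2841 0.0929 0.2358] yaw84.3 w0.0597 F0.0 [ 1.4  0.1 -0.1] q7 0.99
shift [-3.08  3.81  0.9 ] rows4.8 turn0.0
```

View pics/p3.png

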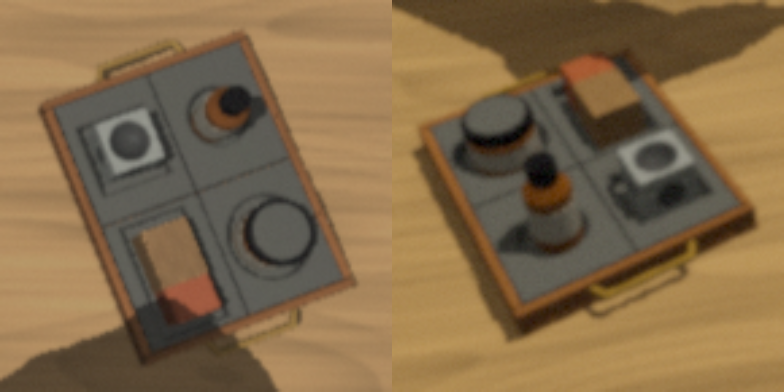

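View pics/topf.png

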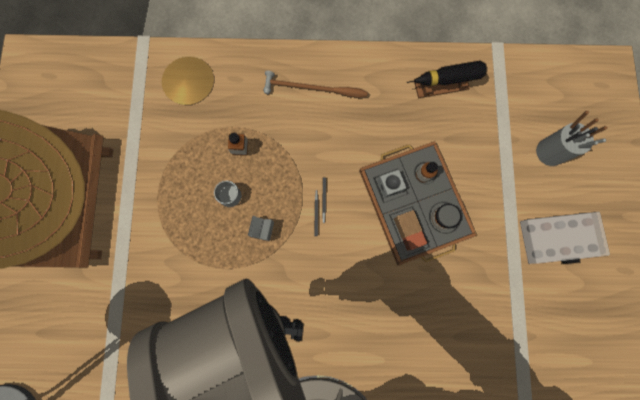

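All four pieces sit in their own wells: block (132,140), bottle cap (235,100), jar (280,230), bar (178,265). The V-block (262,229) and square bottle (237,140) are where they were. I'll check the offsets numerically before handing in.

```bash
python3 -c "
from h import *
W=dict(dome=(.567,-.163,.055,[(132,140)]),bottle=(.598,-.2445,.092,[(236,99)]),jar=(.493,-.2843,.056,[(281,230)]),bar=(.462,-.2025,.050,[(139,228),(183,213),(222,310),(172,325)]))
for k,(x,y,z,p) in W.items(): print(k,((pick('top',p,(345,130),2.7,z).mean(0)-(x,y))*1e3).round(1))"
```

```text
dome [ 0.7 -0.7]
bottle [-4.3  3.9]
jar [0.6 0.7]
bar [-0.3  2.1]
```

```bash
python3 -c "
from bench import manip
print(manip.sign_off())"
```

```text
the job is handed in; nothing more can be done
None
```

I put all four pieces away in their own wells and handed the job in at about 25 s; the last pictures show them upright within about 6 mm of the well centres, with the V-block and square bottle not visibly moved, but no verdict came back.

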